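# Run the dial scale's needle up to its marker and let it fall back

## Task

The needle of the kitchen scale may be sticking, so check that it runs free: with a fingertip press a clear corner of the scale's metal plate gently down until the needle stands at the red marker, within one division and never as much as two divisions past it, hold it there for a second, then let the plate come back up and draw clear so that the needle returns to the crock's weight. Leave the crock standing where it is without touching it, lift nothing, and do not shift the scale or the things around it.

Things in the scene. Friction and masses are not known exactly. Their poses are not given: they have to be found in the camera images.
- scale: white kitchen dial scale, loose on its rubber feet, 2.6 kg. Origin on the work surface under it; its z up, its x towards the sloped dial side, which faces away from the robot, turned up to 23 deg either way. Housing from x = -115 to +203 mm, 210 mm wide (y), 115 mm high behind the dial, from x = 100 mm sloping down at 45 deg to the front
- plate: the scale's bare metal weighing plate, 210 x 210 x 4 mm, always level, on a spring: it goes straight down when pressed anywhere, 15 mm per kg (654 N/m, so 1 mm needs 0.65 N, damped), 28 mm at most, and comes back by itself. Origin at the centre of its upper face (which lies 10 mm behind the scale's origin); empty, that face is 150 mm above the work surface; the crock's weight holds it down by 5 to 8 mm
- corner_bl (a point): point on the plate's upper face, 25 mm in from both edges at the corner that lies on the side away from the dial, at the plate's +y edge; moves with the plate
- corner_br (a point): point on the plate's upper face, 25 mm in from both edges at the corner that lies on the side away from the dial, at the plate's -y edge; moves with the plate
- corner_dl (a point): point on the plate's upper face, 25 mm in from both edges at the corner that lies on the side of the dial, at the plate's +y edge; moves with the plate
- corner_dr (a point): point on the plate's upper face, 25 mm in from both edges at the corner that lies on the side of the dial, at the plate's -y edge; moves with the plate
- needle (a joint): angle of the black needle on the white dial (rad), clockwise as the dial is read, 0 = the zero mark at the top of the slope (12 o'clock). One full turn is 2 kg, 20 divisions of 100 g (0.314 rad each); geared to the plate: 0.209 rad for each mm that the plate goes down. Starts at the crock's weight, about 1.1 to 1.7 rad
- marker (a joint): angle of the red marker tab on the rim of the dial (rad), counted like the needle's, so the needle stands at the marker when both are equal. 2.83 to 3.77 rad; it stays where it is
- needle_tip (a point): tip of the needle, 56 mm from the centre of the dial
- marker_tip (a point): the point of the dial that the red marker marks, 56 mm from the centre, where the needle's tip comes to lie; its frame turns with the marker: x inwards to the dial's centre, y clockwise, z out of the dial
- crock: the lidded blue stoneware crock that stands on the plate: 100 mm across, white lid with a small knob, 58 mm tall over the knob, 0.3 to 0.55 kg, upright, within 36 mm of the plate's centre in x and in y; origin under its centre. Not to be touched
- squeeze_bottle: yellow round sauce bottle with a red cap, 52 mm across, 175 mm tall, standing; origin under its centre. Leave alone
- pepper_mill: dark wooden pepper mill, 54 mm across, 176 mm tall, standing; origin under its centre. Leave alone
- ramekin: small white bowl, 84 mm across, 42 mm tall; origin under its centre. Leave alone
- slate: dark slate serving slab, 160 x 240 x 9 mm, lying flat; origin under its centre. Leave alone
- ring_mould: steel ring mould, 72 mm across, 45 mm tall, standing on the slate; origin under its centre. Leave alone
- spoon: steel spoon, about 200 mm long, lying flat on the counter; origin under its middle. Leave alone

How it is judged:
On the way, in this order (a step that is already met when the one before it is completed fails the run):
1. the needle is held at the red marker, within one division, by a finger on a corner of the plate (distance between needle_tip and marker_tip below 0.0175 m and contact force between the fingers and plate above 0.8 N and (horizontal distance between the grasp point and corner_bl below 0.055 m or horizontal distance between the grasp point and corner_br below 0.055 m or horizontal distance between the grasp point and corner_dl below 0.055 m or horizontal distance between the grasp point and corner_dr below 0.055 m)), for 0.5 s.
2. the plate is let go and the needle is back at the crock's weight, within one division (distance of needle_tip from where it was at the start of the episode below 0.018 m and contact force between the fingers and plate below 0.3 N), for 0.2 s.
At the end, for the whole second after the job is handed in: The plate is released; the needle is at rest within one division (0.3 rad) of where it began; the crock stands upright within 12 mm of where it stood, the scale within 15 mm, the things around within 20 mm (all of step 2 and velocity of joint needle between -0.4 and 0.4 rad/s and distance of crock from where it was at the start of the episode below 0.012 m and angle between crock's own z axis and vertical below 0.1 rad and distance of scale from where it was at the start of the episode below 0.015 m and distance of each of squeeze_bottle, pepper_mill, ramekin, slate, ring_mould, spoon from where it was at the start of the episode below 0.02 m); the robot touches nothing.
It fails at once if the needle is driven two divisions or more past the marker (y of needle_tip in the frame of marker_tip above 0.0329 m).
It fails at once if the crock is touched (contact force between any of the fingers, the arm and crock above 0.5 N).
It fails at once if the crock is lifted off the plate (z of crock in the frame of plate above 0.008 m).
It fails at once if the scale is shifted or lifted (distance of scale from where it was at the start of the episode above 0.02 m or angle between scale's own z axis and vertical above 0.06 rad).
It fails at once if a thing around the scale is shifted or lifted (distance of any of squeeze_bottle, pepper_mill, ramekin, slate, ring_mould, spoon from where it was at the start of the episode above 0.03 m).
It also fails if it takes over 32 s, if anything falls off the work surface, if the arm or the gripper's body presses on something with over 40 N, if the wrist force passes 120 N, or if a joint passes its speed limit or range.

## Robot

A 6-joint arm with a two-finger parallel gripper is mounted at the origin on the work surface. World frame = base frame: x ahead of the robot, y to its left, z up, the work surface at z = 0. Lengths are in m, angles in rad, forces in N, time in s.
With the tool pointing down it reaches from about 0.35 to 0.975 m from the base axis. Payload 7.1 kg.
Tool frame: the origin (TCP) lies midway between the tips of the shut fingers; the grasp point (between the pads) lies 19 mm behind it; z points along the fingers, y is the line along which they close (so a half turn about z gives the same grasp; the last joint's range is limited). The gripper opens to 88 mm and grips with 3 to 60 N. Pads are 20 mm wide; open, the fingers measure 115 mm over their backs; the gripper's body (75 mm by 178 mm) begins 61 mm behind the grasp point.
Start: joints at [1.3, 0.423, 1.63, -0, 1.089, -0.019], TCP at [0.156, 0.605, 0.223] pointing down, gripper open.
Joint ranges: [-3, 3], [-0.9, 2.11], [0.09, 2.58], [-1.31, 4.45], [0.11, 2.69], [-2.54, 2.54]. Speed limits (rad/s): [2.39, 2.39, 3.01, 3.14, 3.14, 3.14].

## Interface

Orientations are given as a unit quaternion [w, x, y, z].
In Python, from station import move_pose, movel, movej, command_gripper, wait, inverse_kinematics, read_camera, camera_info, MotionError, job_done, get_time, get_joint_pos, get_qvel, get_effort, get_tcp_pos, get_ee_rot, get_ft_force, get_ft_torque, get_grip_width, get_finger_force gives the robot as it stands. Calls block until the motion is done:
- move_pose(position, orientation): joint-space move of the TCP to a pose.
- movel(position, frame=None, v=0.15, until_force=None): straight line of the TCP; frame=None keeps the orientation; v is the mean speed in m/s. With until_force (N) it stops when the force on the tool has changed by that much, and returns True; else False.
- movej(angles): joint-space move.
- command_gripper(opening): opening from 0.0 (shut) to 1.0 (fully open); the grip force is fixed at half the most; returns when the fingers have stopped.
- wait(seconds).
- inverse_kinematics(position, orientation): joint angles nearest the present ones, or None.
- read_camera(name): name is "scene" or "top"; returns the picture (384x512x3 uint8, red, green, blue); there is no depth.
- camera_info(name): a dict with "intrinsics" (3x3 intrinsics, pixels), "T" (4x4, takes a point from camera to world coordinates). Camera axes: x right, y up, looking along -z (the intrinsics and any distortion apply to the point x, -y, -z); pixel columns grow to the right and rows downward; lengths in m; the calibration is good to about 2 mm. A picture is of the moment at which its call begins. camera_info takes no time and is no camera call.
A pose or a line that the arm cannot do raises MotionError and nothing moves.
- job_done(): hands the job in; it is judged then, once.
Readings, each from a call of its own:
- get_time(): time.
- get_joint_pos(): joint angles.
- get_qvel(): joint speeds.
- get_effort(): joint torques, N m.
- get_tcp_pos(): TCP position.
- get_ee_rot(): TCP orientation.
- get_ft_force(): force on the tool from outside, world axes, zero at the start.
- get_ft_torque(): the same for the moment, N m.
- get_grip_width(): opening from 0.0 (shut) to 1.0 (fully open).
- get_finger_force(): force on a finger pad.
Only numpy, scipy, OpenCV 4.12 (cv2) and the standard library are available. Lean on these libraries where they do the work, as an engineer would, in place of code of your own. Each camera call takes 0.05 s, during which the arm holds its last target. There are 200 camera calls.

## Working session

There is one attempt and no reset: what is moved stays moved. The work goes in short steps, each a Python script; the robot and the scene stay as the last script left them, time stands still between calls to the robot, and variables do not carry over. Pictures are saved under pics/ and viewed, at most 10 in all, crops included, and the job is handed in when it is done.

```bash
mkdir -p pics; python3 - <<'E'
from station import *
import cv2
for n in("scene","top"):
    i=camera_info(n);print(n,i["intrinsics"],i["T"],[k for k in i])
    cv2.imwrite(f"pics/{n}0.png",cv2.resize(read_camera(n)[:,:,::-1],(800,600),interpolation=cv2.INTER_CUBIC))
print(get_time(),get_ee_rot())
E
```

```text
scene [[397.41902348   0.         260.04637092]
 [  0.         397.41902348 189.85154923]
 [  0.           0.           1.        ]] [[ 0.85238698 -0.44688981  0.2715252   0.88402897]
 [ 0.522903    0.72549311 -0.44747312 -0.53532483]
 [ 0.00298152  0.52340161  0.85208091  1.17264378]
 [ 0.          0.          0.          1.        ]] ['intrinsics', 'T']
top [[473.03303248   0.         256.31347344]
 [  0.         473.03303248 194.10155068]
 [  0.           0.           1.        ]] [[-0.02729258  0.98779786 -0.15333132  0.32721376]
 [-0.9995988  -0.02580682  0.01167219  0.01455769]
 [ 0.00757277  0.15358837  0.9881059   1.45944743]
 [ 0.          0.          0.          1.        ]] ['intrinsics', 'T']
0.1 [-8.18045448e-05  1.25554200e-01  9.92086530e-01 -6.73588289e-04]
```

View pics/scene0.png

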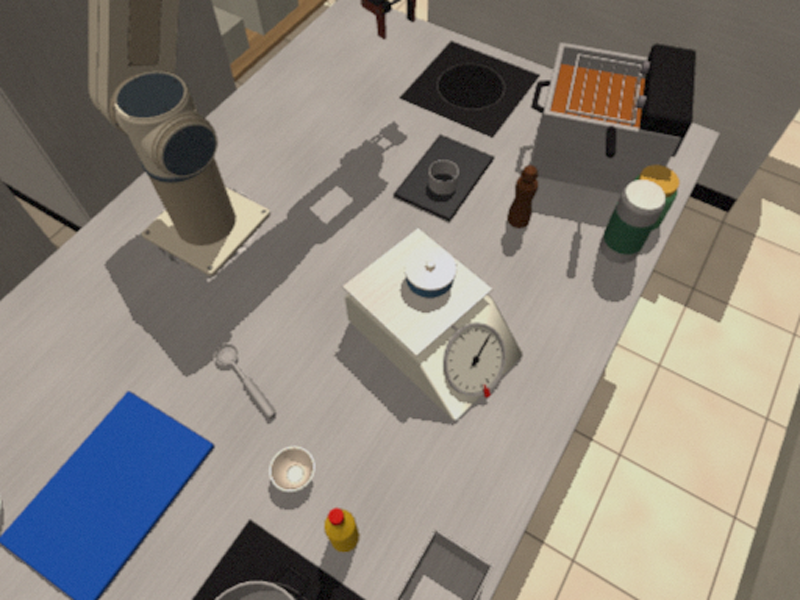

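View pics/top0.png

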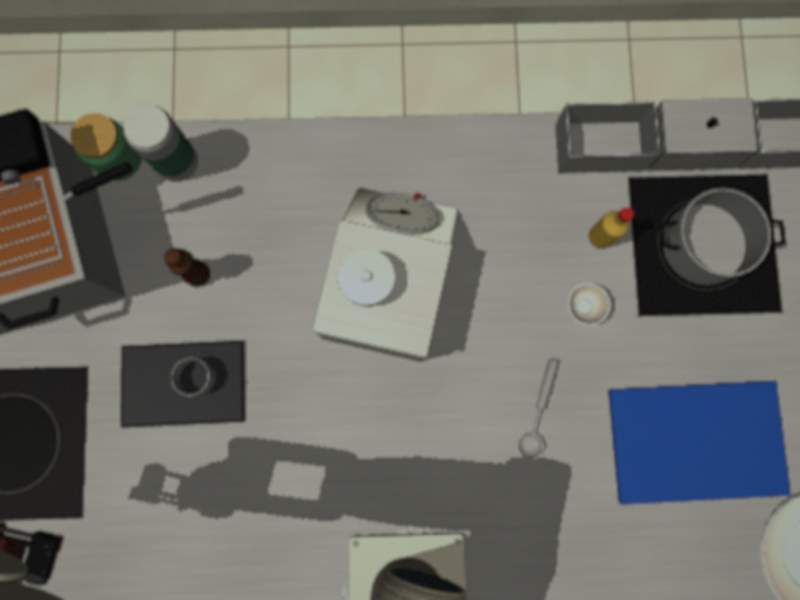

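The scene picture shows the scale with the dial centred at about (474,359), the needle towards (488,335) and the red marker at (487,392). In the top picture the plate corners are about (343,222), (458,240), (428,357) and (315,330), and the crock's lid is at (366,275). The back-right corner is clear. I'll enlarge both views.

```bash
python3 - <<'E'
from station import *
import cv2,numpy as np
a=read_camera("scene")[140:276,215:345,::-1];b=read_camera("top")[115:235,195:305,::-1]
cv2.imwrite("pics/c1.png",np.hstack([cv2.resize(a,(390,408),interpolation=cv2.INTER_CUBIC),cv2.resize(b,(374,408),interpolation=cv2.INTER_CUBIC)]))
cv2.imwrite("pics/c2.png",cv2.resize(a[60:120,60:125],(780,600)[:2] if 0 else (650,600),interpolation=cv2.INTER_CUBIC))
E
```

```text
(no output)
```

View pics/c1.png

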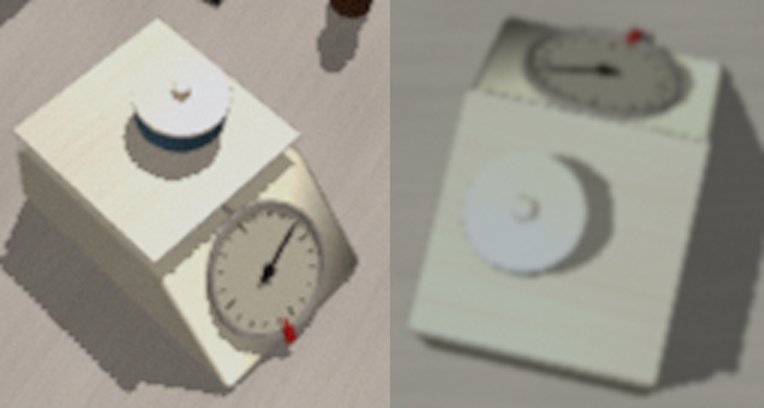

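View pics/c2.png

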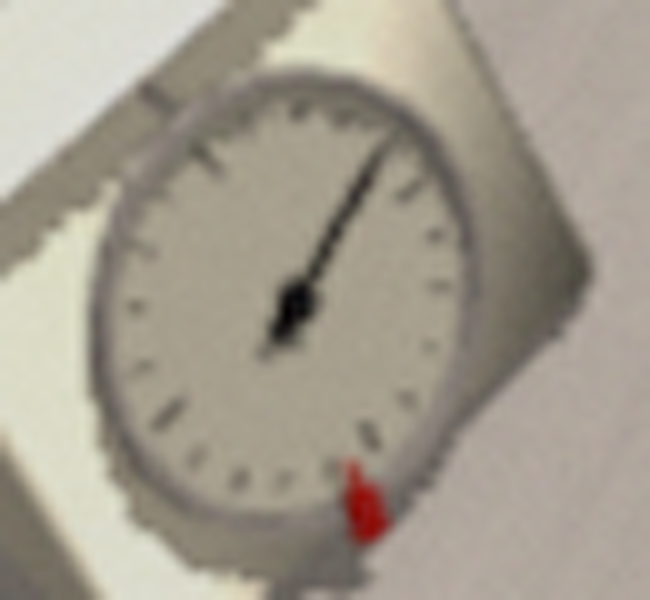

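```bash
cat >h.py <<'E'
from station import *
import cv2,numpy as np
from scipy.optimize import least_squares
def proj(n,P):
    c=camera_info(n);T=c["T"];K=c["intrinsics"]
    p=(np.atleast_2d(P)-T[:3,3])@T[:3,:3]
    p=p*[1,-1,-1]; q=p@K.T
    return q[:,:2]/q[:,2:]
def ray(n,uv,z):
    c=camera_info(n);T=c["T"];d=np.linalg.inv(c["intrinsics"])@[*uv,1]*[1,-1,-1]
    d=T[:3,:3]@d;return T[:3,3]+d*(z-T[2,3])/d[2]
# dial in c2 pixels: ticks -> homography
tk={0:(205,155),5:(410,190),6:(435,235),7:(440,287),8:(430,345),9:(408,400),10:(370,435),11:(330,468),12:(285,480),13:(238,480),14:(197,462),15:(170,412),16:(140,365),17:(135,305),18:(143,250)}
a=np.array(list(tk))*np.pi/10
H,_=cv2.findHomography(np.float32(list(tk.values())),np.float32(np.c_[np.sin(a),np.cos(a)]))
def ang(p):
    x,y=cv2.perspectiveTransform(np.float32([[p]]),H)[0,0];return np.arctan2(x,y)%(2*np.pi),np.hypot(x,y)
E
python3 - <<'E'
from h import *
print([np.round(ang(p),3) for p in tk.values()])
c=cv2.perspectiveTransform(np.float32([[[0,0]]]),np.linalg.inv(H));print("centre",c)
print("needle",ang((388,138)),"axis",ang((295,303)),"marker",ang((350,464)),ang((367,520)))
top=np.array([[470,90],[710,143],[655,388],[410,328]])
sc=np.array([[300,135],[155,262],[15,131],[157,17]])
ut=(top-[390,0])/3.4+[195,115]-.35; us=sc/3+[215,140]-.33
L=np.array([[1,1],[1,-1],[-1,-1],[-1,1]])*.105
def P(v):
    c,s=np.cos(v[2]),np.sin(v[2]);return np.c_[L@np.array([[c,s],[-s,c]])+v[:2],np.full(4,v[3])]
f=lambda v:np.r_[(proj("top",P(v))-ut).ravel(),(proj("scene",P(v))-us).ravel()]
r=least_squares(f,[.6,0,0,.144]);print(r.x,np.round(r.fun.reshape(-1,2),1))
print("corners in 25",P(r.x)*1, )
k=ray("top",(np.array([525,209])-[390,0])/3.4+[195,115]-.35,r.x[3]+.058)
k2=ray("scene",np.array([181,92])/3+[215,140]-.33,r.x[3]+.058)
for q in(k,k2):
    d=q[:2]-r.x[:2];c,s=np.cos(r.x[2]),np.sin(r.x[2]);print("knob",q,"in plate",c*d[0]+s*d[1],-s*d[0]+c*d[1])
E
```

```text
[array([6.28 , 0.994], dtype=float32), array([1.573, 0.971], dtype=float32), array([1.889, 1.018], dtype=float32), array([2.183, 1.016], dtype=float32), array([2.509, 1.006], dtype=float32), array([2.838, 1.016], dtype=float32), array([3.149, 0.964], dtype=float32), array([3.468, 0.993], dtype=float32), array([3.774, 0.991], dtype=float32), array([4.083, 1.017], dtype=float32), array([4.371, 1.03 ], dtype=float32), array([4.702, 0.952], dtype=float32), array([5.035, 1.009], dtype=float32), array([5.358, 1.004], dtype=float32), array([5.65 , 1.012], dtype=float32)]
centre [[[290.78882 298.92963]]]
needle (np.float32(1.2547278), np.float32(1.064967)) axis (np.float32(2.8885887), np.float32(0.03726296)) marker (np.float32(3.339074), np.float32(1.0298856)) (np.float32(3.3525302), np.float32(1.3751471))
[ 0.56197799  0.03174873 -0.25367171  0.14505941] [[-1.1 -0.9]
 [-0.  -0.3]
 [-0.  -0.5]
 [-1.3  0.2]
 [ 0.1  0.3]
 [-0.6  0.9]
 [-1.9 -0. ]
 [-0.3  0.3]]
corners in 25 [[ 0.68996852  0.10703768  0.14505941]
 [ 0.63726695 -0.09624179  0.14505941]
 [ 0.43398747 -0.04354022  0.14505941]
 [ 0.48668904  0.15973925  0.14505941]]
knob [0.57289437 0.05770691 0.20305941] in plate 0.004052568453648185 0.027867025154438035
knob [0.57730124 0.05465969 0.20305941] in plate 0.009083128550498008 0.026023269959361682
```

```bash
python3 - <<'E'
from h import *
c,s=np.cos(-.2537),np.sin(-.2537)
x,y=np.array([.562,.0317])+np.array([[c,-s],[s,c]])@[-.08,-.08]
q=[0,.1256,.9921,0]
movel([.156,.605,.32],v=.2)
command_gripper(0.)
move_pose([x,y,.28],q)
movel([x,y,.165],v=.12)
print(get_time(),get_tcp_pos(),get_ft_force())
print(movel([x,y,.136],v=.015,until_force=1.0),get_time(),get_tcp_pos(),get_ft_force())
a=read_camera("scene")[140:276,215:345,::-1]
cv2.imwrite("pics/c3.png",cv2.resize(a,(520,544),interpolation=cv2.INTER_CUBIC))
E
```

```text
5.775 [ 0.46495924 -0.02564543  0.16552647] [-0.58952526  0.36658848  0.08408165]
True 7.0917 [ 0.46430669 -0.02564727  0.14317829] [0.57549228 0.162035   0.75666819]
```

View pics/c3.png

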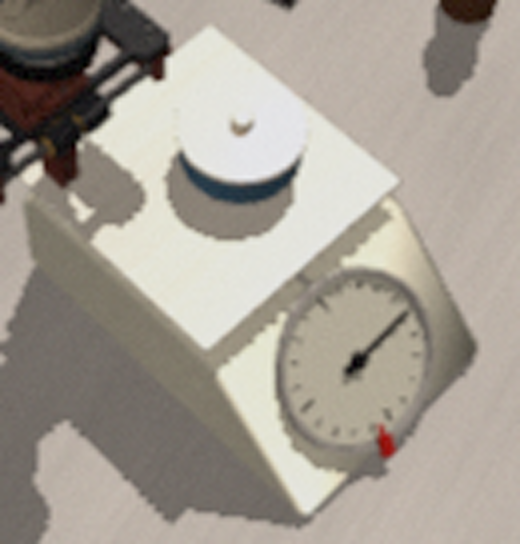

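The finger is on the back-right corner, well clear of the crock. The needle has moved about one division (tip at (408,315), about 1.56 rad), which agrees with a contact height of about 0.1447 m. I'll press most of the way and check.

```bash
python3 - <<'E'
from h import *
x,y,z=get_tcp_pos()
movel([x,y,.136],v=.008); wait(.2)
print(get_time(),get_tcp_pos(),get_ft_force())
a=read_camera("scene")[140:276,215:345,::-1]
cv2.imwrite("pics/c4.png",cv2.resize(a[60:120,60:125],(650,600),interpolation=cv2.INTER_CUBIC))
E
```

```text
8.3917 [ 0.46430292 -0.02564182  0.13610413] [-1.09542812  0.48432201  4.67642446]
```

View pics/c4.png

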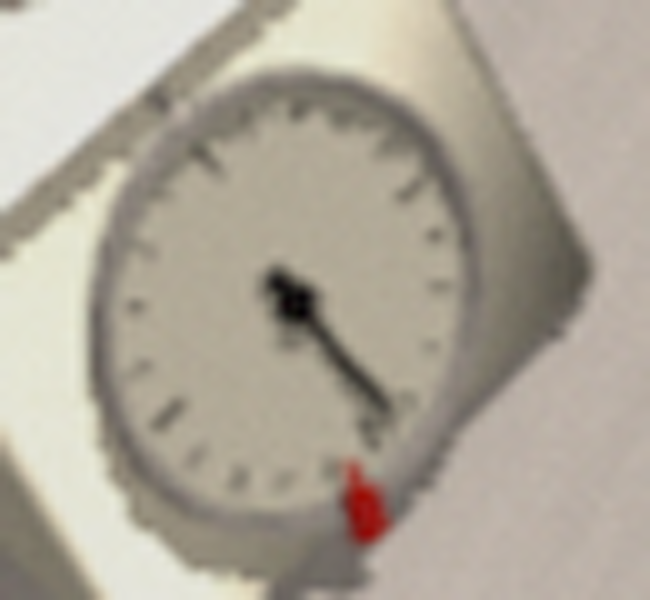

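The needle tip is at (390,412), about 2.96 rad, against the marker's 3.34 rad. That leaves about 1.8 mm to go.

```bash
python3 - <<'E'
from h import *
print("needle",ang((390,412)))
x,y,z=get_tcp_pos()
movel([x,y,.1343],v=.008); wait(1.3)
print(get_time(),get_tcp_pos(),get_ft_force())
a=read_camera("scene")[140:276,215:345,::-1]
cv2.imwrite("pics/c5.png",cv2.resize(a[60:120,60:125],(650,600),interpolation=cv2.INTER_CUBIC))
E
```

```text
needle (np.float32(2.9634788), np.float32(0.96108246))
10.1083 [ 0.46429829 -0.02564355  0.13446853] [-0.94120374  0.80892436  7.26361065]
```

View pics/c5.png

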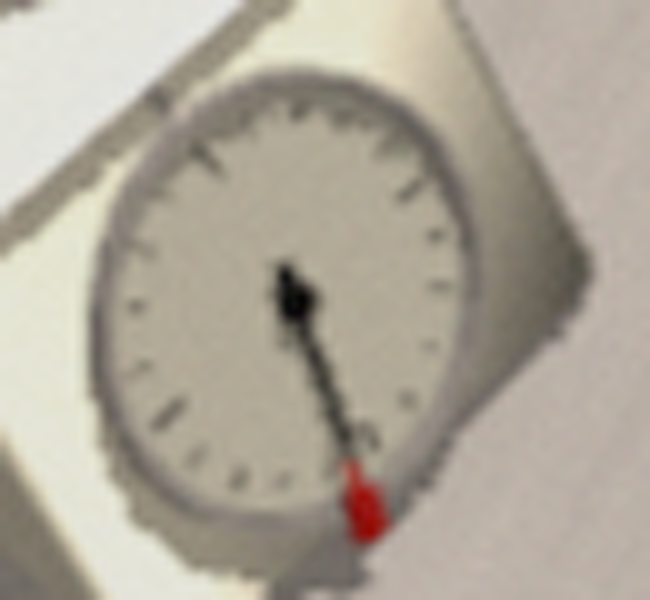

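The needle's tip (349,462) stands exactly at the marker and has been held there over a second. Now I'll release slowly and draw clear.

```bash
python3 - <<'E'
from h import *
x,y,z=get_tcp_pos()
wait(.3)
movel([x,y,.155],v=.02); movel([x,y,.27],v=.12); wait(1.)
print(get_time(),get_tcp_pos(),get_ft_force())
a=read_camera("scene")[140:276,215:345,::-1]
cv2.imwrite("pics/c6.png",cv2.resize(a,(520,544),interpolation=cv2.INTER_CUBIC))
E
```

```text
13.75 [ 0.46429707 -0.02562761  0.27002468] [-0.42732422 -0.01568952 -0.1322812 ]
```

View pics/c6.png

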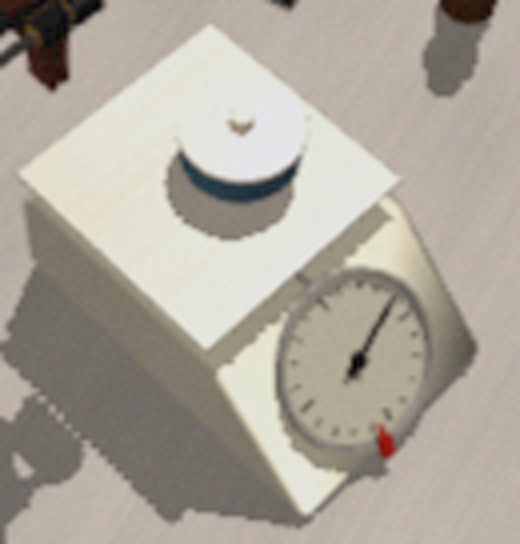

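The needle is back at its starting angle (tip about (396,295)), the crock and scale have not moved, and the finger is clear.

```bash
python3 -c "
from station import *
print(job_done())"
```

```text
the job is handed in; nothing more can be done
None
```

The needle runs free: I pressed the back-right corner until it stood at the red marker, held it for over a second and let go; it returned to the crock's weight with the crock and scale unmoved in the pictures, and I handed the job in at about 14 s (no verdict was returned).

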